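# Clamp a freshly glued note pad in the binding press until the clutch knob clicks

## Robot

A 6-joint arm with a two-finger parallel gripper is mounted at the origin on a cart in front of the work surface, level with it; the furniture and walls round the work are solid. World frame = base frame: x ahead of the robot, y to its left, z up, the work surface at z = 0. Lengths are in m, angles in rad, forces in N, time in s.
With the tool pointing down it reaches from about 0.225 to 0.875 m from the base axis. Payload 3.4 kg.
Tool frame: the origin (TCP) lies midway between the tips of the shut fingers; the grasp point (between the pads) lies 19 mm behind it (pinch_z is the distance from the TCP to the grasp point, in m); z points along the fingers, y is the line along which they close (so a half turn about z gives the same grasp; the last joint's range is limited). The gripper opens to 85 mm and grips with 20 to 120 N. Pads are 22 mm wide; open, the fingers measure 114 mm over their backs; the gripper's body (76 mm by 85 mm) begins 54 mm behind the grasp point. The pads swing forward as they close: fully open they stand 13 mm farther back than shut.
Start: joints at [1.197, 0.276, 1.505, -0, 1.361, -0.121], TCP at [0.144, 0.557, 0.231] pointing down, gripper open.
Joint ranges: [-2.89, 2.89], [-0.75, 2.08], [0.22, 2.7], [-1.18, 4.32], [0.11, 2.71], [-2.7, 2.7]. Speed limits (rad/s): [2.57, 2.57, 3.14, 3.14, 3.14, 3.14].

## Interface

Orientations are given as a unit quaternion [w, x, y, z].
In Python, from rig import get_state, get_image, sign_off, pinch_z gives the robot as it stands.
- The arm moves only by the tool send_rows, never from a script. Its argument "steps" is one flat list of numbers, 5 for each row, row after row: the gripper's target within -1 to 1 (fully open at 1, half-way at 0, shut at -1), then the shift along the tool's x, y, z in cm, then the turn about the tool's z in degrees. In form: [gripper, x, y, z, roll, gripper, x, y, z, roll, ...]. A call has 1 to 12 rows; each row shifts and turns the commanded pose from where the row before left it, along the tool's axes as they then stand; what a row does not reach is not made up. A row lasts 1/10 s, in which the tool goes at most 50 mm and 8.59 degrees, less where a joint would pass 70% of its speed; a pose out of reach is approached as far as the arm can. A call is refused whole if a number of a shift passes 5 or a number of a turn 8.59, either way. A call with a gripper value outside its range is refused whole. The fingers move at their own pace and stop on an object; "newtons" is the grip in N (left out, the last holds). Time passes only in rows, so rows that do not move let the fingers close. It gives the time, the measured TCP pose, the force, the opening and the grip force at its end, in the units of the state.
- get_state(): the state, without advancing time (a new reading comes with each control period).
- get_image(name): name is "side" or "top"; returns a dict with "color" (420x560x3 uint8, red, green, blue), "mtx" (3x3 intrinsics, pixels), "T" (4x4, takes a point from camera to world coordinates). Camera axes: x right, y down, z forward; pixel columns grow to the right and rows downward; lengths in m; the calibration is good to about 2 mm. A picture is of the moment at which its call begins. There is no depth.
- sign_off(): hands the job in; it is judged then, once.
The state is a dict: "clock": time; "qpos": joint angles; "qd": joint speeds; "effort": joint torques, N m; "position": TCP position; "ee_rot": TCP orientation; "contact_force": force on the tool from outside, world axes, zero at the start; "moment": the same for the moment, N m; "width": finger opening in m; "gripper_force": force on a finger pad.
Only numpy, scipy, OpenCV 4.12 (cv2) and the standard library are available. Lean on these libraries where they do the work, as an engineer would, in place of code of your own. Each camera call takes 0.05 s, during which the arm holds its last target. There are 200 camera calls.

## Task

The note pad with the freshly glued red spine is lying loose in the mouth of the binding press: gently slide it in under the clamp bar until its spine is fully home and flat against the back fence. Then tighten the press by turning the black knob clockwise until its slip clutch clicks, so that the spine dries at the set pressure, and stop at that first click. Leave the pad clamped and the other things on the desk undisturbed.

Things in the scene. Friction and masses are not known exactly. Their poses are not given: they have to be found in the camera images.
- press: grey pad-binding press, fixed to the desk, base 160 x 126 mm. Origin at desk level under the knob's axis; x points from the open mouth to the back fence (the way the pad slides in), y to the left across it, z up. Its dark-lined bed is 14 mm above the desk and reaches 121 mm in front of the origin; no side rails.
- bridge_top (a point): centre of the top of the press's bridge, 72 mm above the desk, on the screw axis. Bridge 30 (x) x 126 (y) x 14 mm on two columns of 12 mm diameter at y = +-52 mm. Under it hangs the clamp bar, 22 (x) x 80 (y) mm: the screw drives it down 12.5 mm a turn (2 mm a rad); it starts 1.5 to 4.6 mm above the pad, set by the last user.
- fence_foot (a point): middle of the foot of the back fence's front face, on the bed, 12 mm behind the screw axis; axes as the press. The white, slick (friction 0.2) fence is 76 mm wide and 30 mm high. A pad fully home has its origin 45 mm in front of (-x of) this point.
- note_pad: loose white note pad, 90 (x) x 66 (y) x 17 mm, about 0.12 kg, red glued spine on its +x end; origin at the centre of its underside. Starts on the bed 20 to 36 mm short of the fence, up to 6 mm off the middle, slightly skew. Friction on the bed about 0.6. Push its front (-x) end with shut fingertips; more than 12 N spoils the wet spine.
- knob_top (a point): centre of the top of the black fluted clutch knob on the vertical screw axis, 111.5 mm above the desk. Grip: 34 mm diameter, reaching 24 mm down from the top; below it a 36 mm flange, a steel collar and, 39.5 mm down, the bridge. Grasp from above at any yaw. Clockwise from above tightens. The free screw takes about 0.28 N m and holds itself when let go.
- clutch_knob (a joint): slip of the knob against the screw, rad, 0 at the start; it winds up 0.06 while the free screw turns. When the screw is tight the torque peaks (0.39 N m) near 0.11, then the tooth snaps over past 0.22 (the click) and the knob comes to rest near 0.52. Let go earlier, it springs back. With the hand at rest the wrist feels about 0.14 N m free, 0.24 at the peak, below 0 after the click.
- glue_stick: upright glue stick, red cap, 26 mm diameter, 97 mm high, loose, left of the press; origin at its underside. A bystander.
- scissors_1: scissors with yellow handles, 206 x 84 x 11 mm, loose, lying to the left near the desk's front edge; a bystander.
- bulldog_clip: black bulldog clip, 42 x 40 x 23 mm, loose, lying to the right of the press; a bystander.
- eraser: blue and white eraser, 23 x 46 x 13 mm, loose, lying to the right of the press; a bystander.
Not all that is in view belongs to the job. There is more than one size of the note_pad; the one meant has the size given above.

How it is judged:
On the way, in this order (a step that is already met when the one before it is completed fails the run):
1. the pad's spine is home and flat against the fence (x of note_pad in the frame of fence_foot above -0.0465 m and y of note_pad in the frame of fence_foot between -0.012 and 0.012 m and angle between the x axis of note_pad and the x axis of press, either way round below 0.05 rad), for 0.2 s.
2. the knob has been turned until the clutch clicked and the bar clamps the pad (value of joint clutch_knob above 0.3 rad and contact force between press and note_pad above 60 N), for 0.2 s.
At the end, for the whole second after the job is handed in: Pad spine at the fence (pad origin at most 47 mm in front of the fence foot, within 13 mm of the middle and 0.055 rad of square), clamped (forces of the bar above and the bed below on it together over 60 N), clutch clicked once (slip 0.3 to 0.8 rad), pad at rest (all of step 2 and x of note_pad in the frame of fence_foot above -0.047 m and y of note_pad in the frame of fence_foot between -0.013 and 0.013 m and angle between the x axis of note_pad and the x axis of press, either way round below 0.055 rad and linear speed of note_pad below 0.01 m/s); the robot touches nothing.
It fails at once if the pad is pushed with more than 12 N (contact force between the fingers and note_pad above 12 N).
It fails at once if the clutch is turned on to a second click (value of joint clutch_knob above 0.8 rad).
It fails at once if a bystander is disturbed (moved more than 20 mm) (distance of any of glue_stick, scissors_1, bulldog_clip, eraser from where it was at the start of the episode above 0.02 m).
It also fails if it takes over 72 s, if anything falls off the work surface, if the arm or the gripper's body presses on something with over 40 N, if the wrist force passes 120 N, or if a joint passes its speed limit or range.

## Working session

There is one attempt and no reset: what is moved stays moved. The work goes in short steps, Python scripts to look and compute and a tool call to move; the robot and the scene stay as the last step left them, time stands still between calls to the robot, and variables do not carry over. Pictures are saved under pics/ and viewed, at most 10 in all, crops included, and the job is handed in when it is done.

Besides the shell and the picture viewer there is one more tool, called after ">>>" by a JSON object that holds its "op" and its "data", one argument or row to a line. send_rows: Moves the arm, as the interface text tells. Its arguments: {"type":"object","properties":{"steps":{"type":"array"},"newtons":{"type":"number"}},"required":["steps"]}

```bash
mkdir -p pics
python3 - <<'E'
from rig import *
import cv2,numpy as np
for n in("top","side"):
    d=get_image(n);cv2.imwrite(f"pics/{n}0.png",d["color"][:,:,::-1]);print(n,d["mtx"].round(1).tolist(),d["T"].round(4).tolist())
s=get_state();print({k:np.round(v,3).tolist() for k,v in s.items()},pinch_z)
E
```

```text
top [[417.1, 0.0, 275.1], [0.0, 417.1, 213.6], [0.0, 0.0, 1.0]] [[-0.0212, -0.9976, 0.0654, 0.449], [-0.9996, 0.0199, -0.0206, 0.076], [0.0193, -0.0658, -0.9976, 0.9811], [0.0, 0.0, 0.0, 1.0]]
side [[460.0, 0.0, 287.9], [0.0, 460.0, 208.7], [0.0, 0.0, 1.0]] [[0.8693, -0.3243, 0.373, 0.1128], [-0.4939, -0.5433, 0.6789, -0.6522], [-0.0175, -0.7744, -0.6325, 0.7657], [0.0, 0.0, 0.0, 1.0]]
{'clock': 0.1, 'qpos': [1.197, 0.277, 1.506, -0.0, 1.361, -0.121], 'qd': [-0.0, -0.002, -0.002, 0.001, -0.0, -0.0], 'effort': [0.0, -41.77, -24.64, -0.0, 0.006, 0.0], 'position': [0.144, 0.556, 0.231], 'ee_rot': [-0.0, 0.126, 0.992, -0.001], 'contact_force': [0.88, 0.13, -0.381], 'moment': [0.012, -0.053, 0.005], 'gripper_force': 0.0, 'width': 0.086} 0.0187
```

View pics/top0.png

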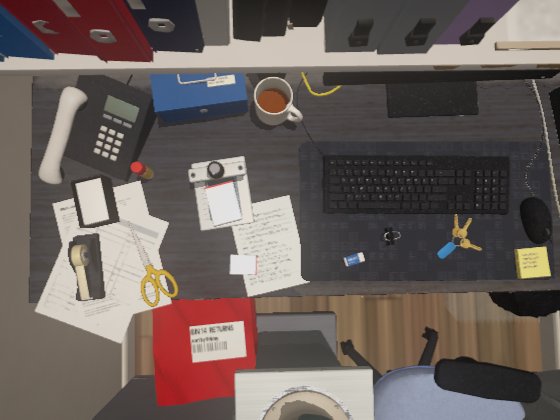

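View pics/side0.png

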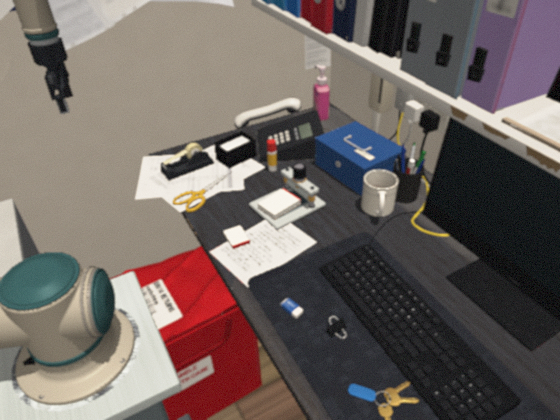

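Candidates for the note pad: a white pad in the press mouth, top (223,204), and a smaller white pad with a red edge lying on paper, top (243,265). The first fits, because it lies on the press bed and is larger. The knob is at top (216,170), the glue stick at (140,170) and the scissors at (155,280). I'll confirm in an enlarged crop.

Run:
```python
import cv2,numpy as np
a=cv2.imread("pics/top0.png")[145:285,175:285];b=cv2.imread("pics/side0.png")[150:260,215:335]
a=cv2.resize(a,None,fx=4,fy=4,interpolation=cv2.INTER_CUBIC);b=cv2.resize(b,None,fx=3,fy=3,interpolation=cv2.INTER_CUBIC)
o=np.zeros((560,800,3),np.uint8);o[:,:440]=a;o[:330,440:800]=b;cv2.imwrite("pics/crop.png",o)
```

```text
(no output)
```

View pics/crop.png

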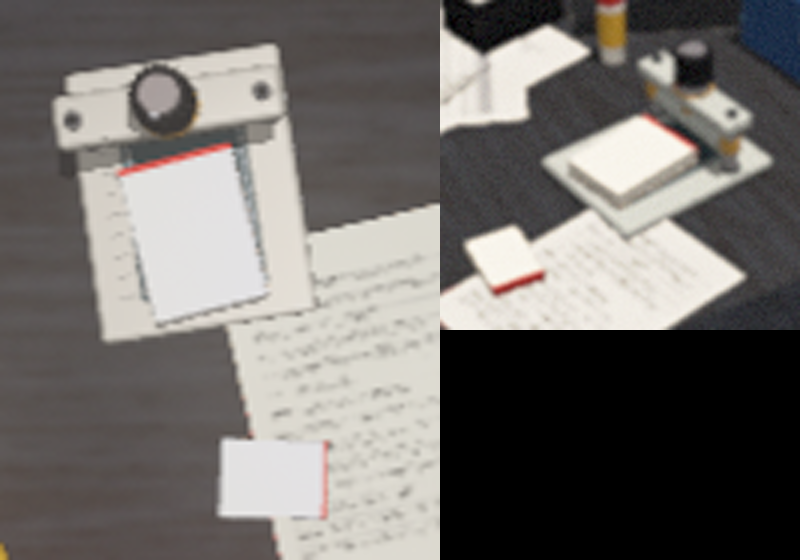

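The crop shows the 90x66 pad on the bed with its red spine towards the bridge. Its top corners are near crop (118,172), (230,145), (268,295) and (158,322). The small pad at crop (272,478) is the decoy. Next I measure.

```bash
cat > h.py <<'E'
from rig import *
import cv2,numpy as np
def ray(d,u,v):
    T=d["T"];r=T[:3,:3]@np.linalg.inv(d["mtx"])@[u,v,1];return T[:3,3],r
def onz(d,u,v,z):
    o,r=ray(d,u,v);return o+r*(z-o[2])/r[2]
def proj(d,p):
    T=d["T"];q=d["mtx"]@(T[:3,:3].T@(np.asarray(p)-T[:3,3]));return q[:2]/q[2]
def tri(d1,p1,d2,p2):
    A=np.zeros((3,3));b=np.zeros(3)
    for d,p in((d1,p1),(d2,p2)):
        o,r=ray(d,*p);r/=np.linalg.norm(r);M=np.eye(3)-np.outer(r,r);A+=M;b+=M@o
    return np.linalg.solve(A,b)
E
python3 - <<'E'
from h import *
t=get_image("top");s=get_image("side")
c=lambda x,y:(175+(x+.5)/4-.5,145+(y+.5)/4-.5)
cs=lambda x,y:(215+(x-440+.5)/3-.5,150+(y+.5)/3-.5)
P=lambda n,p:print(n,np.round(p,4))
P("knob top z",onz(t,*c(157,93),.1115)); P("knob side z",onz(s,*cs(694,51),.1115)); P("tri",tri(t,c(157,93),s,cs(694,51)))
a,b=onz(t,*c(72,120),.072),onz(t,*c(262,90),.072);P("bridge mid",(a+b)/2);P("len",np.linalg.norm(a-b));v=a-b;print("yaw from screws",np.arctan2(-v[0],v[1]))
a,b=onz(t,*c(103,340),.012),onz(t,*c(315,303),.012);P("front mid",(a+b)/2);v=a-b;print(np.linalg.norm(v),np.arctan2(-v[0],v[1]))
# pad mask
im=t["color"].astype(int);m=(im.min(2)>215).astype(np.uint8)
print([im[int(y),int(x)].tolist() for x,y in(c(200,240),c(110,300),c(160,120),c(270,480))])
k,l,st,ce=cv2.connectedComponentsWithStats(m);i=l[204,223]
if i:
    cn=max(cv2.findContours((l==i).astype(np.uint8),0,1)[0],key=len);r=cv2.minAreaRect(cn);print(r)
    q=np.array([onz(t,*p,.031) for p in cv2.boxPoints(r)]);P("box",q);P("c",q.mean(0))
q=np.array([onz(t,*c(*p),.031) for p in((118,172),(230,145),(268,295),(158,322))]);P("pad",q);P("c",q.mean(0))
v=(q[0]+q[1]-q[2]-q[3])/2;print("yaw",np.arctan2(v[1],v[0]),np.linalg.norm(v),np.linalg.norm(q[0]-q[1]))
q=np.array([onz(s,*cs(*p),.031) for p in((570,153),(645,116),(697,148),(620,190))]);P("pad side",q);P("c",q.mean(0))
E
```

```text
knob top z [0.6048 0.1846 0.1115]
knob side z [0.6064 0.1812 0.1115]
tri [0.6065 0.1842 0.1095]
bridge mid [0.6052 0.184  0.072 ]
len 0.1052
yaw from screws 0.14055554927282732
front mid [0.4884 0.1683 0.012 ]
0.12440456555003951 0.15290392364376948
[[227, 226, 226], [214, 209, 200], [114, 111, 112], [226, 225, 226]]
((223.64706420898438, 203.0882568359375), (36.865413665771484, 28.861738204956055), 75.96376037597656)
box [[0.5716 0.215  0.031 ]
 [0.5865 0.1509 0.031 ]
 [0.5041 0.1318 0.031 ]
 [0.4894 0.1956 0.031 ]]
c [0.5379 0.1733 0.031 ]
pad [[0.5741 0.2174 0.031 ]
 [0.5885 0.1533 0.031 ]
 [0.502  0.1329 0.031 ]
 [0.4879 0.1956 0.031 ]]
c [0.5381 0.1748 0.031 ]
yaw 0.23943170238768977 0.08885203934684337 0.06567120278987072
pad side [[0.4958 0.2045 0.031 ]
 [0.5772 0.2178 0.031 ]
 [0.5933 0.1543 0.031 ]
 [0.5092 0.1385 0.031 ]]
c [0.5439 0.1788 0.031 ]
```

>>> {"op": "send_rows", "data": {
  "steps": [-1,-3.4,-2.5,0,0,-1,-3.4,-2.5,0,0,-1,-3.4,-2.5,0,0,-1,-3.4,-2.5,0,0,-1,-3.4,-2.5,0,0,-1,-3.4,-2.5,0,0,-1,-3.4,-2.5,0,0,-1,-3.4,-2.5,0,0,-1,-3.4,-2.5,0,0,-1,-3.4,-2.5,0,0,-1,-3.4,-2.5,0,0,-1,-3.4,-2.5,0,0],
  "newtons": 60
}}

```text
clock: 1.4
position: [0.4646, 0.1627, 0.2313]
ee_rot: [0.0, 0.126, 0.992, 0.0]
contact_force: [-0.5, 0.4, 0.5]
width: -0.0
gripper_force: 0.0
```

```bash
cat >> h.py <<'E'
O=np.array([.6055,.184]);YAW=.143
def where(p):
    c,s=np.cos(YAW),np.sin(YAW);d=np.asarray(p)[:2]-O;return np.array([c*d[0]+s*d[1],-s*d[0]+c*d[1]])
def plan(xp,yp,z,tyaw=None):
    "tool-frame shift (cm) to press point, and roll (deg) bringing tool x to press-yaw tyaw"
    from scipy.spatial.transform import Rotation as R
    st=get_state();M=R.from_quat(np.r_[st["ee_rot"][1:],st["ee_rot"][0]]).as_matrix()
    c,s=np.cos(YAW),np.sin(YAW);g=np.r_[O+[c*xp-s*yp,s*xp+c*yp],z]
    a=np.arctan2(M[1,0],M[0,0])-YAW
    print("t",st["clock"],"press xy",where(st["position"]).round(4),"z",st["position"][2].round(4),"toolx yaw rel press",np.degrees(a).round(1),"shift cm",(100*M.T@(g-st["position"])).round(2),"tilt",M[:,2].round(3),"F",np.round(st["contact_force"],2),"M",np.round(st["moment"],3),"q",np.round(st["qpos"],2),"w",st["width"])
    if tyaw is not None: print("roll",np.degrees((a-np.radians(tyaw)+np.pi)%(2*np.pi)-np.pi).round(1))
E
python3 -c "
from h import *
plan(-.14,0,.1,180)"
```

```text
t 1.4 press xy [-0.1425 -0.001 ] z 0.2313 toolx yaw rel press 157.3 shift cm [-0.19  0.19 13.13] tilt [ 0.  0. -1.] F [-0.52  0.44  0.49] M [-0.019 -0.045 -0.026] q [ 0.2   0.15  1.67  0.    1.32 -1.12] w -3.5316661121802794e-08
roll -22.7
```

>>> {"op": "send_rows", "data": {
  "steps": [-1,0,0,3,-7.6,-1,0,0,4,-7.6,-1,0,0,4,-7.5,-1,0.2,0,4,0,-1,0,0.1,3,0,-1,0,0,2,0,-1,0,0,1,0,-1,0,0,0,0,-1,0,0,0,0]
}}

```text
clock: 2.3
position: [0.4625, 0.1651, 0.022]
ee_rot: [0.001, -0.072, 0.997, 0.0]
contact_force: [0.5, -1.0, -0.1]
width: 0.0003
gripper_force: 0.0
```

Run:
```python
from h import *
plan(-.14,0,.021,180)
a=get_image("top")["color"][150:240,180:290,::-1];b=get_image("side")["color"][130:250,220:360,::-1]
a=cv2.resize(a,(440,360),interpolation=2);b=cv2.resize(b,(360,309),interpolation=2)
o=np.zeros((360,800,3),np.uint8);o[:,:440]=a;o[:309,440:]=b;cv2.imwrite("pics/p1.png",o)
```

```text
t 2.3 press xy [-0.1442  0.0017] z 0.022 toolx yaw rel press -180.0 shift cm [-0.42 -0.17  0.1 ] tilt [ 0.001  0.    -1.   ] F [ 0.46 -1.01 -0.1 ] M [ 0.042  0.023 -0.003] q [ 0.2   0.37  1.98  0.    0.79 -1.51] w 0.00025946843570634086
roll 0.0
```

View pics/p1.png

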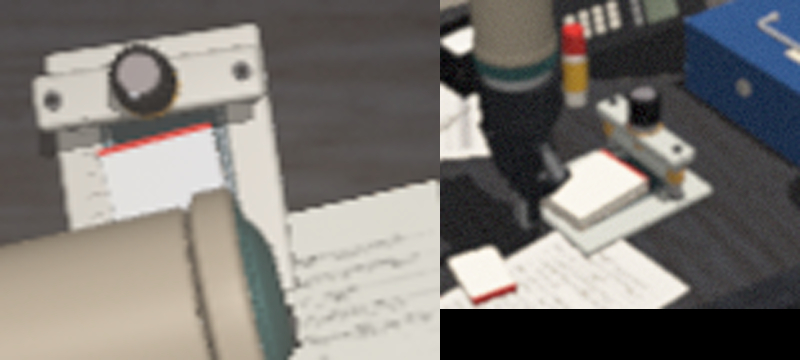

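>>> {"op": "send_rows", "data": {
  "steps": [-1,-0.5,-0.2,0.1,0,-1,-0.5,0,0,0,-1,-0.4,0,0,0,-1,-0.3,0,0,0,-1,-0.3,0,0,0,-1,-0.2,0,0,0,-1,-0.2,0,0,0,-1,-0.2,0,0,0,-1,-0.2,0,0,0,-1,-0.2,0,0,0,-1,-0.2,0,0,0,-1,-0.2,0,0,0]
}}

```text
clock: 3.6
position: [0.496, 0.1679, 0.0203]
ee_rot: [0.0, -0.072, 0.997, 0.0]
contact_force: [0.1, 0.4, -1.3]
width: -0.0
gripper_force: 0.3
```

>>> {"op": "send_rows", "data": {
  "steps": [-1,-0.2,0,0,0,-1,-0.2,0,0,0,-1,-0.2,0,0,0,-1,-0.2,0,0,0,-1,-0.2,0,0,0]
}}

```text
clock: 4.1
position: [0.5057, 0.1693, 0.0203]
ee_rot: [0.0, -0.072, 0.997, 0.0]
contact_force: [-0.0, 1.0, -0.9]
width: 0.0
gripper_force: 0.3
```

Run:
```python
from h import *
plan(-.089,0,.021,180)
cv2.imwrite("pics/p2.png",cv2.resize(get_image("top")["color"][150:240,180:290,::-1],(660,540),interpolation=2))
```

```text
t 4.1 press xy [-0.1009 -0.0003] z 0.0203 toolx yaw rel press -180.0 shift cm [-1.19  0.03 -0.07] tilt [ 0.  0. -1.] F [-0.01  0.99 -0.88] M [0.017 0.081 0.032] q [ 0.19  0.42  1.89  0.    0.84 -1.52] w 4.43470590749458e-05
roll 0.0
```

View pics/p2.png

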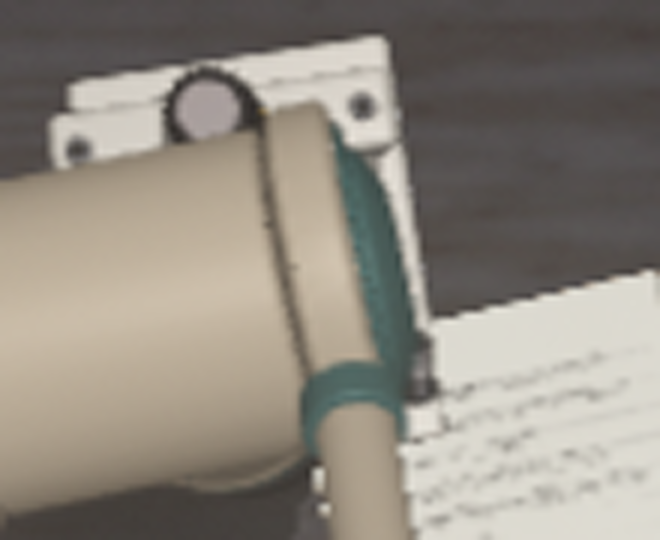

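The arm hides the pad from above, so I push on, guided by force.

>>> {"op": "send_rows", "data": {
  "steps": [-1,-0.2,0,0,0,-1,-0.2,0,0,0,-1,-0.2,0,0,0,-1,-0.1,0,0,0,-1,-0.1,0,0,0,-1,0,0,0,0]
}}

```text
clock: 4.75
position: [0.5136, 0.1704, 0.0203]
ee_rot: [0.0, -0.072, 0.997, 0.0]
contact_force: [-1.0, 0.2, 0.4]
width: -0.0
gripper_force: 0.4
```

>>> {"op": "send_rows", "data": {
  "steps": [-1,-0.1,0,0,0,-1,0,0,0,0]
}}

```text
clock: 4.95
position: [0.5145, 0.1706, 0.0203]
ee_rot: [0.0, -0.072, 0.997, 0.0]
contact_force: [-1.6, -1.1, 1.3]
width: 0.0004
gripper_force: 0.6
```

>>> {"op": "send_rows", "data": {
  "steps": [-1,-0.1,0,0,0,-1,0,0,0,0]
}}

```text
clock: 5.15
position: [0.5147, 0.1706, 0.0202]
ee_rot: [-0.001, -0.072, 0.997, 0.0]
contact_force: [-2.7, 0.6, 2.5]
width: -0.0005
gripper_force: 1.4
```

Run:
```python
from h import *
plan(-.089,0,.021,180)
cv2.imwrite("pics/p3.png",cv2.resize(get_image("side")["color"][160:230,240:345,::-1],(780,520),interpolation=2))
```

```text
t 5.15 press xy [-0.0917 -0.0003] z 0.0202 toolx yaw rel press -180.0 shift cm [-0.27  0.03 -0.08] tilt [-0.001 -0.    -1.   ] F [-2.7   0.56  2.48] M [-0.021  0.463 -0.004] q [ 0.19  0.43  1.86  0.    0.85 -1.52] w -0.0004618181837900013
roll 0.0
```

View pics/p3.png

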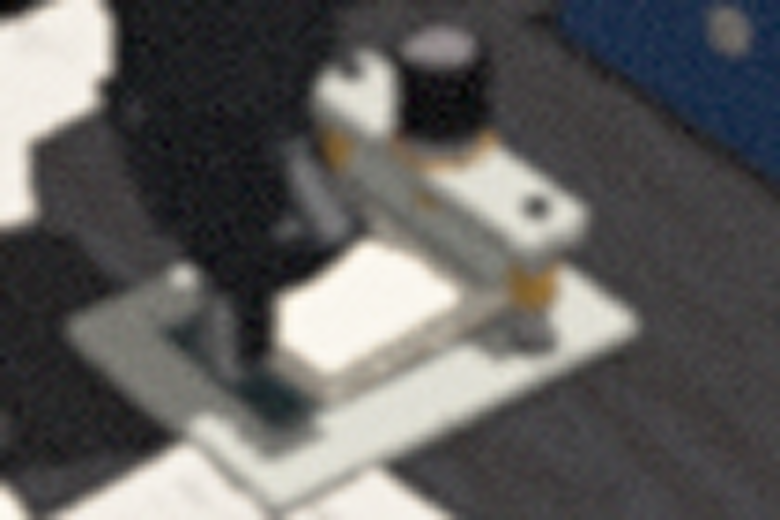

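Force is rising and the position has stalled, so the pad is probably at the fence. The side view shows the pad well under the bar. I press a bit more to flatten it.

>>> {"op": "send_rows", "data": {
  "steps": [-1,-0.1,0,0,0,-1,0,0,0,0]
}}

```text
clock: 5.4
position: [0.5148, 0.1706, 0.0202]
ee_rot: [-0.002, -0.072, 0.997, -0.0]
contact_force: [-5.2, -0.1, 4.0]
width: 0.0001
gripper_force: 2.5
```

>>> {"op": "send_rows", "data": {
  "steps": [-1,-0.05,0,0,0,-1,0,0,0,0,-1,0,0,0,0]
}}

```text
clock: 5.7
position: [0.5149, 0.1706, 0.0202]
ee_rot: [-0.002, -0.072, 0.997, -0.0]
contact_force: [-7.1, -0.6, 5.1]
width: -0.0
gripper_force: 2.9
```

```bash
python3 -c "
from h import *
plan(-.089,0,.021,180)"
```

```text
t 5.7 press xy [-0.0916 -0.0003] z 0.0202 toolx yaw rel press -180.0 shift cm [-0.26  0.03 -0.08] tilt [-0.004 -0.001 -1.   ] F [-7.14 -0.58  5.14] M [-0.061  0.904  0.032] q [ 0.19  0.43  1.86  0.    0.85 -1.52] w -2.0034727455811072e-05
roll 0.0
```

>>> {"op": "send_rows", "data": {
  "steps": [-1,0.3,0,0,0,-1,1,0,0,0,-1,2,0,0,0,-1,2,0,-1,0,-1,2,0,-4,0,-1,3,-2,-5,0,-1,3,-3,-4,0,0.2,3,-3,-4,0,0.2,3,-4,-3,0,0.2,1,-4,0,0,0.2,0,-4,0,0,0.2,0,0,0,0]
}}

```text
clock: 6.9
position: [0.3616, -0.04, 0.206]
ee_rot: [0.002, -0.068, 0.998, -0.002]
contact_force: [0.3, -0.1, 0.1]
width: 0.0512
gripper_force: 0.0
```

Run:
```python
from h import *
plan(0,0,.2,180)
t=get_image("top");cv2.imwrite("pics/p4raw.png",t["color"][:,:,::-1])
cv2.imwrite("pics/p4.png",cv2.resize(t["color"][150:240,180:290,::-1],(660,540),interpolation=2))
```

```text
t 6.9 press xy [-0.2733 -0.1869] z 0.206 toolx yaw rel press -180.3 shift cm [-27.22  18.86   0.63] tilt [ 0.005 -0.004 -1.   ] F [ 0.31 -0.1   0.11] M [ 0.086 -0.043 -0.03 ] q [-0.3  -0.04  1.94 -0.    1.23 -2.01] w 0.051182113082706086
roll -0.3
```

View pics/p4.png

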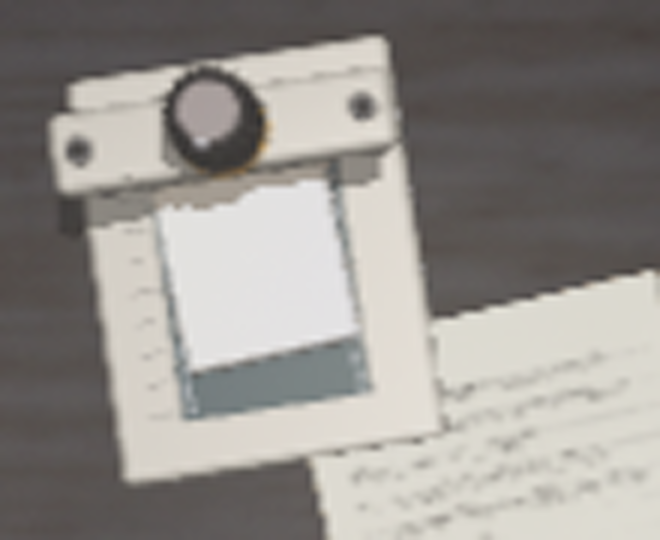

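The pad is deep in the press, with its front edge from (192,372) to (358,335). It may still be slightly skew, so I'll fit edges with subpixel line fits.

```bash
cat >> h.py <<'E'
def edge(t,p,q,z,h=4,n=60):
    "subpixel edge near segment p-q (pixels): strongest gradient across it, line fit -> world mid, yaw"
    g=cv2.cvtColor(t["color"],cv2.COLOR_RGB2GRAY).astype(np.float32);p,q=np.array(p,float),np.array(q,float)
    d=(q-p)/np.linalg.norm(q-p);nn=np.array([-d[1],d[0]]);s=np.arange(-h,h+.01,.25);L=[]
    for a in np.linspace(.08,.92,n):
        c=p+a*(q-p);X=(c+s[:,None]*nn).astype(np.float32)
        v=cv2.GaussianBlur(cv2.remap(g,X[:,:1],X[:,1:],1),(1,5),0).ravel();w=np.abs(np.gradient(v));i=w.argmax()
        sl=slice(max(0,i-4),i+5);L.append(c+nn*(s[sl]*w[sl]).sum()/w[sl].sum())
    W=np.array([onz(t,*x,z)[:2] for x in L],np.float32)
    vx,vy,x0,y0=cv2.fitLine(W,cv2.DIST_HUBER,0,.001,.001).ravel();r=W-[x0,y0]
    return np.array([x0,y0]),np.arctan(vy/vx) if abs(vx)>abs(vy) else np.arctan(-vx/vy),np.abs(r@[-vy,vx]).mean()
E
cat > m.py <<'E'
from h import *
import sys
t=get_image("top");f=lambda x,y:(180+(x+.5)/6-.5,150+(y+.5)/6-.5)
for n,a,b,z in(("pad front",(192,372),(358,335),.031),("pad left",(165,235),(192,372),.031),("pad right",(338,215),(358,335),.031),
 ("base front",(128,481),(440,430),.012),("base left",(92,250),(128,481),.012),("base right",(405,180),(432,390),.012),("bed front",(195,415),(360,391),.014),
 ("bridge front",(65,192),(160,178),.072),("bridge right",(385,60),(395,125),.072)):
    c,y,e=edge(t,f(*a),f(*b),z);print(n,"press",where(c).round(4),"yaw",y.round(4),"res",e.round(5))
E
python3 m.py
```

```text
pad front press [-0.0808 -0.0051] yaw 0.201 res 0.00019
pad left press [-0.0564  0.0321] yaw 0.1281 res 0.00131
pad right press [-0.0521 -0.0341] yaw 0.2023 res 0.00138
base front press [-0.1211  0.008 ] yaw 0.1281 res 0.00085
base left press [-0.0739  0.0629] yaw 0.1345 res 0.00013
base right press [-0.0574 -0.0624] yaw 0.1441 res 0.0006
bed front press [-0.1005  0.0005] yaw 0.1339 res 0.00021
bridge front press [-0.0147  0.0431] yaw 0.1523 res 0.001
bridge right press [ 0.0015 -0.0646] yaw 0.1785 res 0.00185
```

The pad is still about 0.067 rad skew, with only its right spine corner at the fence. I'll push again further left on its front end, with a slight lift to relieve the down-drag.

```bash
sed -i 's/YAW=.143/YAW=.136/' h.py; python3 -c "
from h import *
plan(-.13,.017,.024,180)"
```

```text
t 7.0 press xy [-0.2727 -0.1849] z 0.2052 toolx yaw rel press -179.8 shift cm [-14.34  20.12  18.14] tilt [ 0.001  0.    -1.   ] F [ 0.01  0.43 -0.36] M [ 0.017 -0.012  0.042] q [-0.29 -0.04  1.94  0.    1.23 -2.  ] w 0.0512372700689451
roll 0.2
```

>>> {"op": "send_rows", "data": {
  "steps": [-1,-2,3,0,0,-1,-2,3.5,0,0,-1,-2.5,3.5,0,0,-1,-2.5,3.5,2,0,-1,-2.5,3.5,3,0,-1,-2.8,3.1,3,0,-1,0,0,4,0.2,-1,0,0,4,0,-1,0,0,2.1,0,-1,0,0,0,0]
}}

```text
clock: 8.0
position: [0.4677, 0.1823, 0.0232]
ee_rot: [-0.004, -0.071, 0.997, -0.0]
contact_force: [0.3, 0.6, -0.1]
width: 0.0002
gripper_force: 0.0
```

```bash
python3 -c "
from h import *
plan(-.096,.017,.024,180)"
```

```text
t 8.0 press xy [-0.1367  0.017 ] z 0.0232 toolx yaw rel press -179.6 shift cm [-4.07 -0.02 -0.12] tilt [-0.008 -0.001 -1.   ] F [ 0.31  0.65 -0.07] M [-0.028 -0.004  0.026] q [ 0.23  0.38  1.94  0.    0.82 -1.48] w 0.0001681639631033741
roll 0.4
```

>>> {"op": "send_rows", "data": {
  "steps": [-1,-1,0,0,0,-1,-1,0,0,0,-1,-0.8,0,0,0,-1,-0.6,0,0,0,-1,-0.3,0,0,0,-1,-0.1,0,0,0,-1,0,0,0,0]
}}

```text
clock: 8.7
position: [0.5091, 0.1862, 0.0265]
ee_rot: [-0.0, -0.07, 0.998, 0.0]
contact_force: [1.1, -0.4, 0.3]
width: 0.0002
gripper_force: 0.0
```

>>> {"op": "send_rows", "data": {
  "steps": [-1,-0.1,0,-0.05,0,-1,-0.1,0,-0.05,0,-1,-0.1,0,-0.05,0,-1,0,0,0,0]
}}

```text
clock: 9.1
position: [0.5118, 0.1868, 0.0278]
ee_rot: [-0.0, -0.07, 0.998, 0.0]
contact_force: [-1.1, -0.3, 0.2]
width: -0.0001
gripper_force: 0.3
```

>>> {"op": "send_rows", "data": {
  "steps": [-1,-0.1,0,-0.05,0,-1,0,0,0,0]
}}

```text
clock: 9.3
position: [0.5122, 0.187, 0.0282]
ee_rot: [-0.001, -0.07, 0.998, 0.0]
contact_force: [-3.4, 0.3, -0.5]
width: 0.0004
gripper_force: 1.0
```

```bash
python3 -c "
from h import *
plan(-.0875,.017,.024,180)"
```

```text
t 9.3 press xy [-0.0921  0.0156] z 0.0282 toolx yaw rel press -179.8 shift cm [-0.46  0.14  0.41] tilt [-0.002  0.    -1.   ] F [-3.42  0.27 -0.47] M [0.121 0.385 0.064] q [ 0.22  0.42  1.85  0.    0.87 -1.49] w 0.0003615969417222859
roll 0.2
```

>>> {"op": "send_rows", "data": {
  "steps": [-1,-0.1,0,0,0,-1,0,0,0,0]
}}

```text
clock: 9.5
position: [0.5125, 0.1871, 0.028]
ee_rot: [-0.002, -0.07, 0.998, 0.0]
contact_force: [-5.4, 0.6, -0.9]
width: 0.0003
gripper_force: 2.1
```

>>> {"op": "send_rows", "data": {
  "steps": [-1,-0.05,0,0,0,-1,0,0,0,0]
}}

```text
clock: 9.7
position: [0.5126, 0.1872, 0.0279]
ee_rot: [-0.002, -0.07, 0.998, 0.0]
contact_force: [-5.1, 1.2, 0.6]
width: 0.0004
gripper_force: 2.5
```

```bash
python3 -c "
from h import *
plan(-.0875,.017,.024,180)
s=get_image('side');cv2.imwrite('pics/p5.png',cv2.resize(s['color'][160:230,240:345,::-1],(780,520),interpolation=2))"
```

```text
t 9.7 press xy [-0.0916  0.0158] z 0.0279 toolx yaw rel press -179.8 shift cm [-0.41  0.12  0.39] tilt [-0.004 -0.    -1.   ] F [-5.12  1.21  0.6 ] M [0.34  0.926 0.05 ] q [ 0.22  0.43  1.85  0.    0.87 -1.49] w 0.000387486086511044
roll 0.2
```

View pics/p5.png

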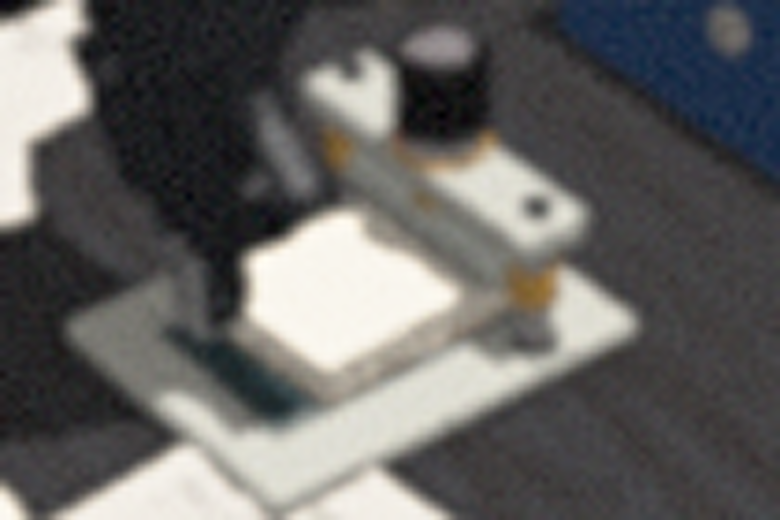

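The pad's front edge now looks parallel to the bed edge. I retreat and measure.

>>> {"op": "send_rows", "data": {
  "steps": [-1,0.3,0,0,0,-1,1,0,0,0,-1,2,0,0,0,-1,2,0,-1,0,-1,2,-1,-4,0,-1,3,-3,-5,0,-1,3,-3.5,-4,0,0.2,3,-4,-4,0,0.2,2,-4,-2,0,0.2,1,-4,0,0,0.2,0,0,0,0]
}}

```text
clock: 10.85
position: [0.3671, -0.013, 0.2021]
ee_rot: [0.003, -0.066, 0.998, -0.002]
contact_force: [0.4, 0.2, 0.1]
width: 0.051
gripper_force: 0.0
```

```bash
python3 m.py; python3 -c "
from h import *
plan(0,0,.16,180)
t=get_image('top');cv2.imwrite('pics/p6.png',cv2.resize(t['color'][150:240,180:290,::-1],(660,540),interpolation=2))"
```

```text
pad front press [-0.081   0.0024] yaw 0.1942 res 0.00018
pad left press [-0.0566  0.0315] yaw 0.133 res 0.00114
pad right press [-0.055  -0.0344] yaw 0.2168 res 0.00157
base front press [-0.1211  0.0071] yaw 0.1281 res 0.00085
base left press [-0.0661  0.0623] yaw 0.1346 res 0.00013
base right press [-0.057  -0.0628] yaw 0.1441 res 0.00061
bed front press [-0.1004  0.0013] yaw 0.1334 res 0.0002
bridge front press [-0.015  0.043] yaw 0.1526 res 0.00086
bridge right press [ 0.0019 -0.0646] yaw 0.1791 res 0.00186
t 10.9 press xy [-0.2627 -0.1604] z 0.2014 toolx yaw rel press -180.1 shift cm [-26.23  16.1    4.21] tilt [ 0.004 -0.002 -1.   ] F [0.27 0.46 0.05] M [ 0.001  0.039 -0.016] q [-0.22 -0.03  1.94 -0.    1.22 -1.92] w 0.0510763451927892
roll -0.1
```

View pics/p6.png

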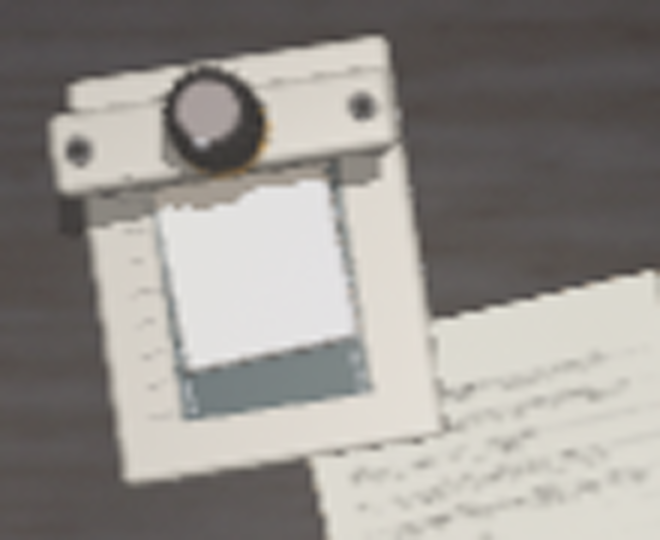

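The front edge looks almost unchanged, so I cross-check its skew with the side camera, averaging several frames in both views.

```bash
cat > m2.py <<'E'
from h import *
def avg(n,k=6):
    L=[get_image(n) for _ in range(k)];L[0]["color"]=np.mean([l["color"] for l in L],0).round().astype(np.uint8);return L[0]
t,s=avg("top"),avg("side")
np.savez("/tmp/i.npz",t=t["color"],s=s["color"])
f=lambda x,y:(180+(x+.5)/6-.5,150+(y+.5)/6-.5)
g=lambda x,y:(240+(x+.5)/7.43-.5,160+(y+.5)/7.43-.5)
for n,d,a,b,z in(("T pad front",t,f(190,368),f(356,335),.031),("T pad left",t,f(167,240),f(188,355),.031),("T pad right",t,f(340,220),f(356,335),.031),("T bedfront",t,f(195,415),f(360,391),.014),
 ("S pad front",s,g(245,325),g(330,372),.031),("S pad right",s,g(335,370),g(455,300),.031),("S base front",s,g(70,335),g(250,485),.014),("S base right",s,g(290,495),g(630,322),.014),("S bed front",s,g(175,340),g(265,412),.014)):
    c,y,e=edge(d,a,b,z,3);print(n,"press",where(c).round(4),"yaw",y.round(4),"res",e.round(5))
np.set_printoptions(linewidth=250)
print("side gray");print(cv2.cvtColor(s["color"],7)[194:222,262:304])
print("top gray");print(cv2.cvtColor(t["color"],7)[200:222,205:246])
E
python3 m2.py
```

```text
T pad front press [-0.081   0.0029] yaw 0.1949 res 0.00019
T pad left press [-0.0648  0.0315] yaw 0.1298 res 0.00091
T pad right press [-0.0543 -0.034 ] yaw 0.1755 res 0.00154
T bedfront press [-1.004e-01 -1.000e-04] yaw 0.1356 res 0.0002
S pad front press [-0.0785 -0.0158] yaw 0.1993 res 0.00022
S pad right press [-0.0511 -0.0349] yaw 0.1812 res 0.00024
S base front press [-0.122   0.0048] yaw 0.0643 res 0.00209
S base right press [-0.0434 -0.0686] yaw 0.143 res 0.00128
S bed front press [-0.0968  0.0017] yaw 0.1301 res 0.00021
side gray
[[ 24  26  42 ... 107 116 121]
 [ 23  29  65 ... 103 105 113]
 [ 24  33  87 ... 115 103 104]
 ...
 [ 70 104 135 ...  54  56  59]
 [129 172 205 ...  57  60  60]
 [195 230 239 ...  60  58  60]]
top gray
[[210 210 188 139 195 225 225 225 225 225 225 225 225 225 226 225 226 226 226 226 226 226 226 226 226 226 226 226 226 226 226 226 219 194 182 210 219 219 219 220 220]
 [210 210 191 138 193 225 225 225 225 225 225 225 225 225 225 226 226 226 226 226 226 226 226 226 226 226 226 226 226 226 226 226 225 207 169 199 219 220 220 220 220]
 [210 210 194 133 17
[... 2620 characters left out ...]
20 220 220 221 221 221 221 222]
 [210 211 206 202 200 158 148 163 123 123 123 123 124 124 125 134 157 171 179 199 210 211 212 213 213 214 216 218 218 219 219 219 220 220 220 220 221 221 221 221 221]
 [196 196 195 201 200 158 126 130 132 155 169 169 177 197 208 209 211 212 212 215 216 217 217 217 217 218 218 218 218 219 219 220 220 220 220 220 221 221 221 221 222]
 [209 209 209 210 210 201 195 206 207 209 210 210 211 213 215 215 215 216 216 216 216 216 217 217 217 218 218 218 219 219 219 219 220 220 220 221 221 221 221 222 222]
 [211 211 211 211 212 211 211 213 213 213 213 214 214 215 215 215 215 216 216 216 217 217 217 217 217 218 218 218 219 219 219 219 220 220 220 220 221 221 221 222 222]]
```

Both views agree that about 0.06 rad of skew remains. The finger's friction seems to stop the pad turning about its right spine corner. I'll push near the left front corner along the arc that turns the pad about that corner, moving +x with some +y.

>>> {"op": "send_rows", "data": {
  "steps": [-1,-2,3,0,0,-1,-2,3.2,0,0,-1,-2.5,3,0,0,-1,-2.5,3,2,0,-1,-2,3,3,0,-1,-2,3.2,3,0,-1,0,0,4,0,-1,0,0,4,0,-1,0,0,2,0,-1,0,0,0,0]
}}

```text
clock: 12.55
position: [0.467, 0.1916, 0.0176]
ee_rot: [-0.004, -0.07, 0.998, -0.001]
contact_force: [-0.5, 0.3, 0.4]
width: -0.0002
gripper_force: 0.0
```

```bash
python3 -c "
from h import *
plan(-.096,.022,.021,180)"
```

```text
t 12.55 press xy [-0.1362  0.0263] z 0.0176 toolx yaw rel press -179.8 shift cm [-4.01 -0.45 -0.37] tilt [-0.007 -0.002 -1.   ] F [-0.49  0.32  0.45] M [-0.025  0.031 -0.025] q [ 0.25  0.39  1.94  0.    0.81 -1.46] w -0.00023057541733914307
roll 0.2
```

>>> {"op": "send_rows", "data": {
  "steps": [-1,0,-0.4,-0.3,0,-1,-1,0,0,0,-1,-1,0,0,0,-1,-0.8,0,0,0,-1,-0.6,0,0,0,-1,-0.2,0,0,0,-1,0,0,0,0]
}}

```text
clock: 13.25
position: [0.5061, 0.1932, 0.0235]
ee_rot: [-0.0, -0.07, 0.998, 0.0]
contact_force: [-1.0, 0.2, 0.1]
width: -0.0002
gripper_force: 0.0
```

```bash
python3 -c "
from h import *
plan(-.0875,.026,.021,180)"
```

```text
t 13.25 press xy [-0.0972  0.0226] z 0.0235 toolx yaw rel press -179.8 shift cm [-0.97  0.33  0.25] tilt [-0.  0. -1.] F [-1.05  0.2   0.13] M [0.081 0.019 0.069] q [ 0.24  0.43  1.86  0.    0.85 -1.47] w -0.00019477833631778005
roll 0.2
```

>>> {"op": "send_rows", "data": {
  "steps": [-1,-0.1,0,0,0,-1,-0.1,0,0,0,-1,-0.1,0,0,0,-1,-0.1,0,0,0,-1,0,0,0,0]
}}

```text
clock: 13.75
position: [0.5099, 0.1938, 0.0236]
ee_rot: [0.0, -0.07, 0.998, 0.0]
contact_force: [-0.1, -0.5, -0.9]
width: -0.0
gripper_force: 0.0
```

>>> {"op": "send_rows", "data": {
  "steps": [-1,-0.1,0.1,0,0,-1,-0.05,0.1,0,0,-1,0,0,0,0]
}}

```text
clock: 14.05
position: [0.5109, 0.196, 0.0235]
ee_rot: [-0.0, -0.07, 0.998, 0.0]
contact_force: [-0.3, 0.2, 0.2]
width: 0.0003
gripper_force: 0.1
```

>>> {"op": "send_rows", "data": {
  "steps": [-1,-0.05,0.1,0,0,-1,-0.05,0.1,0,0,-1,0,0,0,0]
}}

```text
clock: 14.35
position: [0.5118, 0.1983, 0.0236]
ee_rot: [0.0, -0.07, 0.998, 0.0]
contact_force: [-0.4, 0.8, 0.2]
width: 0.0
gripper_force: 0.1
```

```bash
python3 -c "
from h import *
plan(-.0875,.026,.021,180)"
```

```text
t 14.35 press xy [-0.0909  0.0268] z 0.0236 toolx yaw rel press -179.8 shift cm [-0.34 -0.09  0.26] tilt [ 0.  0. -1.] F [-0.37  0.8   0.19] M [ 0.017  0.048 -0.007] q [ 0.24  0.43  1.85  0.    0.86 -1.47] w 3.946921713407078e-06
roll 0.2
```

>>> {"op": "send_rows", "data": {
  "steps": [-1,-0.05,0.05,0,0,-1,-0.05,0.05,0,0,-1,0,0,0,0]
}}

```text
clock: 14.65
position: [0.5125, 0.1993, 0.0235]
ee_rot: [-0.0, -0.07, 0.998, 0.0]
contact_force: [-1.4, 0.6, -0.4]
width: 0.0003
gripper_force: 0.3
```

>>> {"op": "send_rows", "data": {
  "steps": [-1,-0.05,0.05,0,0,-1,-0.05,0.05,0,0,-1,0,0,0,0]
}}

```text
clock: 14.95
position: [0.5131, 0.2002, 0.0235]
ee_rot: [-0.0, -0.07, 0.998, -0.0]
contact_force: [-1.2, -0.5, 1.2]
width: -0.0
gripper_force: 0.7
```

>>> {"op": "send_rows", "data": {
  "steps": [-1,-0.1,0.05,0,0,-1,0,0,0,0]
}}

```text
clock: 15.15
position: [0.5131, 0.2004, 0.0233]
ee_rot: [-0.001, -0.07, 0.998, -0.0]
contact_force: [-3.1, -1.6, 2.3]
width: 0.0003
gripper_force: 2.0
```

```bash
python3 -c "
from h import *
plan(-.0875,.026,.021,180)"
```

```text
t 15.15 press xy [-0.0893  0.0288] z 0.0233 toolx yaw rel press -179.8 shift cm [-0.18 -0.28  0.23] tilt [-0.003 -0.001 -1.   ] F [-3.15 -1.58  2.34] M [-0.417  0.615 -0.033] q [ 0.25  0.44  1.84 -0.    0.87 -1.46] w 0.00027799070722631764
roll 0.2
```

It now stops at -0.0893, which fits a home pad with an 11 mm half-finger. One more nudge, then I retreat and measure.

>>> {"op": "send_rows", "data": {
  "steps": [-1,-0.08,0,-0.03,0,-1,0,0,0,0]
}}

```text
clock: 15.35
position: [0.5131, 0.2006, 0.0234]
ee_rot: [-0.002, -0.07, 0.998, -0.0]
contact_force: [-4.8, -2.3, 1.3]
width: 0.0
gripper_force: 2.6
```

>>> {"op": "send_rows", "data": {
  "steps": [-1,0.4,0,0,0,-1,1,0,0,0,-1,2,0,0,0,-1,2,0,-1,0,-1,2,-2,-4,0,-1,3,-3,-5,0,-1,3,-3.5,-4,0,0.2,3,-4,-4,0,0.2,2,-4,-2,0,0.2,1,-4,0,0,0.2,0,0,0,0]
}}

```text
clock: 16.45
position: [0.3678, -0.0083, 0.1972]
ee_rot: [0.002, -0.067, 0.998, -0.002]
contact_force: [-0.4, 0.2, 0.9]
width: 0.051
gripper_force: 0.0
```

```bash
python3 m2.py|grep press; python3 -c "
from h import *
plan(0,0,.16,120)"
```

```text
T pad front press [-0.0794 -0.0029] yaw 0.1176 res 0.00024
T pad left press [-0.0558  0.0324] yaw 0.1098 res 0.00046
T pad right press [-0.0672 -0.0362] yaw 0.2602 res 0.0027
T bedfront press [-1.004e-01 -1.000e-04] yaw 0.1357 res 0.0002
S pad front press [-0.0782 -0.0173] yaw 0.1614 res 0.00048
S pad right press [-0.0422 -0.033 ] yaw 0.0909 res 0.00033
S base front press [-0.1227 -0.0048] yaw 0.0646 res 0.00183
S base right press [-0.0429 -0.0683] yaw 0.1418 res 0.00134
S bed front press [-0.0968  0.0017] yaw 0.1311 res 0.0002
t 17.05 press xy [-0.2613 -0.1538] z 0.1958 toolx yaw rel press -179.7 shift cm [-26.21  15.24   3.57] tilt [-0.  0. -1.] F [ 0.04  0.06 -0.6 ] M [ 0.007 -0.002  0.05 ] q [-0.2  -0.02  1.95  0.    1.21 -1.91] w 0.0510439675543179
roll 60.3
```

```bash
cat > m3.py <<'E'
from h import *
I=np.load("/tmp/i.npz");t,s=get_image("top"),get_image("side");t["color"],s["color"]=I["t"],I["s"]
c,S=np.cos(YAW),np.sin(YAW);w=lambda x,y,z:np.r_[O+[c*x-S*y,S*x+c*y],z]
for n,d in(("T",t),("S",s)):
  for e,(a,b) in {"front":((-.0785,.031),(-.0785,-.033)),"left":((-.076,.032),(-.03,.032)),"right":((-.076,-.034),(-.03,-.034))}.items():
    if n+e=="Sleft":continue
    sh=0
    for k in range(2):
        D=np.array([sh,0]) if e=="front" else np.array([0,sh])
        P=[proj(d,w(*(np.array(q)+D),.031)) for q in(a,b)]
        m,y,r=edge(d,*P,.031,2.2 if k==0 else 1.3);sh+=(where(m)-(np.array(a)+b)/2-D)[0 if e=="front" else 1]
    print(n,e,where(m).round(4),"skew",(y-YAW).round(4),"res",r.round(5))
E
python3 m3.py
```

```text
T front [-0.0794  0.0014] skew -0.0123 res 0.00023
T left [-0.0425  0.0322] skew -0.0212 res 0.00043
T right [-0.0538 -0.0321] skew -0.0317 res 0.00027
S front [-0.0781 -0.0121] skew -0.0085 res 0.00017
S right [-0.052  -0.0327] skew -0.0204 res 0.0003
```

The skew is now about -0.015 rad and the pad is close to home. One gentle straight push near the middle will square it and give margin.

>>> {"op": "send_rows", "data": {
  "steps": [-1,-2,2,0,0,-1,-2,2.5,0,0,-1,-2.5,2.5,0,0,-1,-2.5,2.5,2,0,-1,-2,2.5,3,0,-1,-2,2.6,3,0,-1,0,0,4,0,-1,0,0,4,0,-1,0,0,1.3,0,-1,0,0,0,0,-1,0,0,0,0]
}}

```text
clock: 18.25
position: [0.4764, 0.1585, 0.0232]
ee_rot: [0.0, -0.07, 0.998, 0.0]
contact_force: [0.7, -0.2, -0.9]
width: -0.0002
gripper_force: 0.0
```

```bash
python3 -c "
from h import *
plan(-.094,-.008,.022,180)"
```

```text
t 18.25 press xy [-0.1314 -0.0078] z 0.0232 toolx yaw rel press -179.8 shift cm [-3.74 -0.03  0.12] tilt [ 0.  0. -1.] F [ 0.68 -0.16 -0.87] M [ 0.011 -0.03   0.015] q [ 0.18  0.38  1.95  0.    0.81 -1.53] w -0.0001781171585381593
roll 0.2
```

>>> {"op": "send_rows", "data": {
  "steps": [-1,-1,0,0,0,-1,-1,0,0,0,-1,-0.9,0,0,0,-1,-0.5,0,0,0,-1,-0.2,0,0,0,-1,-0.1,0,0,0,-1,-0.1,0,0,0,-1,-0.1,0,0,0,-1,0,0,0,0]
}}

```text
clock: 19.15
position: [0.5143, 0.1638, 0.0229]
ee_rot: [-0.0, -0.07, 0.998, 0.0]
contact_force: [1.1, 0.7, 0.7]
width: 0.0002
gripper_force: 0.0
```

>>> {"op": "send_rows", "data": {
  "steps": [-1,-0.1,0,0,0,-1,0,0,0,0]
}}

```text
clock: 19.35
position: [0.5155, 0.164, 0.023]
ee_rot: [0.0, -0.07, 0.998, 0.0]
contact_force: [-0.6, -0.2, 0.3]
width: 0.0004
gripper_force: 0.0
```

>>> {"op": "send_rows", "data": {
  "steps": [-1,-0.1,0,0,0,-1,0,0,0,0]
}}

```text
clock: 19.55
position: [0.5166, 0.1641, 0.023]
ee_rot: [0.0, -0.07, 0.998, 0.0]
contact_force: [0.6, 0.4, -0.6]
width: -0.0001
gripper_force: 0.0
```

```bash
python3 -c "
from h import *
plan(-.089,-.008,.022,180)"
```

```text
t 19.55 press xy [-0.0908 -0.0076] z 0.023 toolx yaw rel press -179.8 shift cm [-0.18 -0.04  0.1 ] tilt [ 0.  0. -1.] F [ 0.6   0.37 -0.57] M [-0.028 -0.009  0.001] q [ 0.18  0.43  1.86  0.    0.85 -1.53] w -0.00012812920206008174
roll 0.2
```

>>> {"op": "send_rows", "data": {
  "steps": [-1,-0.1,0,0,0,-1,0,0,0,0]
}}

```text
clock: 19.75
position: [0.5173, 0.1642, 0.0229]
ee_rot: [-0.0, -0.07, 0.998, 0.0]
contact_force: [-0.5, -0.9, 0.3]
width: 0.0003
gripper_force: 0.2
```

>>> {"op": "send_rows", "data": {
  "steps": [-1,-0.1,0,-0.02,0,-1,0,0,0,0]
}}

```text
clock: 19.95
position: [0.5175, 0.1641, 0.0229]
ee_rot: [-0.001, -0.07, 0.998, -0.0]
contact_force: [-1.6, -0.7, 0.1]
width: -0.0002
gripper_force: 1.0
```

>>> {"op": "send_rows", "data": {
  "steps": [-1,-0.1,0,-0.02,0,-1,0,0,0,0]
}}

```text
clock: 20.15
position: [0.5178, 0.164, 0.023]
ee_rot: [-0.002, -0.07, 0.998, -0.0]
contact_force: [-3.7, -2.5, -0.5]
width: -0.0001
gripper_force: 2.1
```

```bash
python3 -c "
from h import *
plan(-.089,-.008,.022,180)"
```

```text
t 20.15 press xy [-0.0896 -0.0079] z 0.023 toolx yaw rel press -179.8 shift cm [-0.06 -0.01  0.1 ] tilt [-0.003 -0.001 -1.   ] F [-3.7  -2.54 -0.46] M [-0.386  0.652 -0.074] q [ 0.18  0.43  1.86 -0.    0.86 -1.53] w -0.00011740424231164674
roll 0.2
```

>>> {"op": "send_rows", "data": {
  "steps": [-1,-0.05,0,-0.02,0,-1,0,0,0,0,-1,0.4,0,0,0,-1,1,0,0,0,-1,2,0,0,0,-1,2,0,-1,0,-1,2,-2,-4,0,-1,3,-3,-5,0,-1,3,-3.5,-4,0,0.2,3,-4,-4,0,0.2,2,-4,-2,0,0.2,0,0,0,0]
}}

```text
clock: 21.35
position: [0.3774, -0.004, 0.199]
ee_rot: [0.004, -0.067, 0.998, -0.002]
contact_force: [0.9, -0.0, -0.4]
width: 0.0432
gripper_force: 0.0
```

```bash
python3 m2.py >/dev/null; python3 m3.py; python3 -c "
from h import *
plan(0,0,.16,120)"
```

```text
T front [-0.079   0.0068] skew -0.0039 res 0.00024
T left [-0.0541  0.0324] skew -0.0155 res 0.00038
T right [-0.0479 -0.0325] skew -0.019 res 0.00034
S front [-0.0777  0.0025] skew -0.005 res 0.00013
S right [-0.0455 -0.033 ] skew -0.0209 res 0.00026
t 22.05 press xy [-0.2517 -0.1508] z 0.1955 toolx yaw rel press -179.7 shift cm [-25.24  14.96   3.54] tilt [-0.  0. -1.] F [0.55 0.25 0.04] M [ 0.009  0.025 -0.042] q [-0.18 -0.    1.94  0.    1.21 -1.9 ] w 0.051173768401205216
roll 60.3
```

The pad is home: skew about -0.005 and front edge at -0.078. Next is the knob: move above it and pre-turn the wrist counter-clockwise.

>>> {"op": "send_rows", "data": {
  "steps": [0.2,-3.6,2.1,0,0,0.2,-3.6,2.1,0,0,0.2,-3.6,2.1,0,0,0.2,-3.6,2.1,0,0,0.2,-3.6,2.2,0,0,0.2,-3.6,2.2,0,0,0.2,-3.6,2.2,0,0,0.2,0,0,0,0]
}}

```text
clock: 22.85
position: [0.6092, 0.1872, 0.1944]
ee_rot: [0.001, -0.071, 0.997, 0.001]
contact_force: [-0.6, -0.4, 0.8]
width: 0.051
gripper_force: 0.0
```

>>> {"op": "send_rows", "data": {
  "steps": [0.2,0,0,0,-7.5,0.2,0,0,0,-7.5,0.2,0,0,0,-7.5,0.2,0,0,0,-7.5,0.2,0,0,0,-7.5,0.2,0,0,0,-7.5,0.2,0,0,0,-7.5,0.2,0,0,0,-7.5,0.2,0,0,0,0]
}}

```text
clock: 23.75
position: [0.6045, 0.1834, 0.1956]
ee_rot: [-0.0, -0.559, 0.829, 0.0]
contact_force: [-0.2, 0.1, -0.2]
width: 0.0513
gripper_force: 0.0
```

```bash
python3 -c "
from h import *
plan(0,0,.091,120)"
```

```text
t 23.75 press xy [-0.001  -0.0005] z 0.1956 toolx yaw rel press -119.8 shift cm [-0.1  -0.07 10.46] tilt [-0.001 -0.    -1.   ] F [-0.16  0.13 -0.17] M [-0.03  -0.038 -0.01 ] q [ 0.18  0.38  1.44 -0.    1.33 -2.57] w 0.051348602830682044
roll 120.2
```

>>> {"op": "send_rows", "data": {
  "steps": [0.2,-0.1,-0.1,3,0,0.2,0,0,3,0,0.2,0,0,2,0,0.2,0,0,1.5,0,0.2,0,0,0.8,0,0.2,0,0,0.5,0,0.2,0,0,0,0]
}}

```text
clock: 24.45
position: [0.6063, 0.1843, 0.0875]
ee_rot: [-0.0, -0.559, 0.829, 0.0]
contact_force: [-0.8, 1.0, -0.6]
width: 0.051
gripper_force: 0.0
```

>>> {"op": "send_rows", "data": {
  "steps": [-1,0,0,0,0,-1,0,0,0,0,-1,0,0,0,0,-1,0,0,0,0,-1,0,0,0,0],
  "newtons": 60
}}

```text
clock: 24.95
position: [0.605, 0.1852, 0.0891]
ee_rot: [-0.0, -0.559, 0.829, 0.001]
contact_force: [-3.9, 1.9, 5.0]
width: 0.0321
gripper_force: 59.8
```

```bash
python3 -c "
from h import *
plan(0,0,.087,120)
a=get_image('top')['color'][130:250,170:310,::-1];b=get_image('side')['color'][120:240,240:380,::-1]
cv2.imwrite('pics/p7.png',np.hstack([cv2.resize(x,(400,343),interpolation=2) for x in(a,b)]))"
```

```text
t 24.95 press xy [-0.0003  0.0013] z 0.0891 toolx yaw rel press -119.8 shift cm [ 0.1  -0.09  0.21] tilt [-0.002  0.001 -1.   ] F [-3.93  1.85  5.01] M [ 0.295  0.83  -0.074] q [ 0.19  0.46  1.58  0.    1.1  -2.57] w 0.032148534040078655
roll 120.2
```

View pics/p7.png

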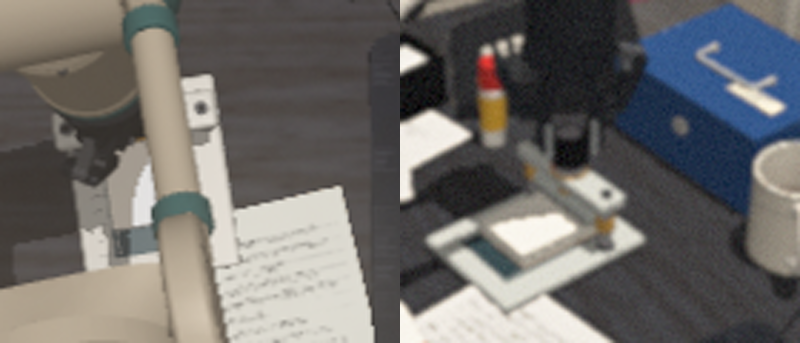

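The knob is gripped between both fingers. I relieve the side load, then start turning clockwise: 36 degrees is safe, because the minimum gap needs 43.

>>> {"op": "send_rows", "data": {
  "steps": [-1,0,0.14,-0.1,0,-1,0,0,0,0],
  "newtons": 80
}}

```text
clock: 25.25
position: [0.605, 0.1853, 0.0893]
ee_rot: [0.0, -0.559, 0.829, 0.0]
contact_force: [-2.5, 1.1, 1.5]
width: 0.0313
gripper_force: 79.8
```

```bash
cat > k.py <<'E'
from h import *
s=get_state();q=s["ee_rot"];a=np.degrees(2*np.arctan2(q[2],q[1]))%360
print("t",round(s["clock"],2),"yaw",round(a,2),"Mz",np.round(s["moment"][2],3),"F",np.round(s["contact_force"],1),"q6",round(s["qpos"][5],3),"w",np.round(s["width"],4),"p",np.round(s["position"],4))
E
python3 k.py
```

```text
t 25.25 yaw 248.0 Mz -0.026 F [-2.5  1.1  1.5] q6 -2.571 w 0.0313 p [0.605  0.1853 0.0893]
```

>>> {"op": "send_rows", "data": {
  "steps": [-1,0,0,0,4,-1,0,0,0,4,-1,0,0,0,4,-1,0,0,0,0]
}}

```text
clock: 25.65
position: [0.605, 0.1853, 0.0893]
ee_rot: [0.0, -0.47, 0.883, 0.0]
contact_force: [-2.8, 1.8, 2.8]
width: 0.0313
gripper_force: 79.8
```

```bash
python3 k.py
```

```text
t 25.65 yaw 236.05 Mz 0.156 F [-2.8  1.8  2.8] q6 -2.362 w 0.0313 p [0.605  0.1853 0.0893]
```

>>> {"op": "send_rows", "data": {
  "steps": [-1,0,0,0,4,-1,0,0,0,4,-1,0,0,0,4,-1,0,0,0,4,-1,0,0,0,4,-1,0,0,0,4,-1,0,0,0,0]
}}

```text
clock: 26.35
position: [0.605, 0.1852, 0.0892]
ee_rot: [0.0, -0.277, 0.961, 0.0]
contact_force: [-3.9, 1.6, 3.8]
width: 0.0316
gripper_force: 79.8
```

```bash
python3 k.py
```

```text
t 26.35 yaw 212.1 Mz 0.104 F [-3.9  1.6  3.8] q6 -1.945 w 0.0316 p [0.605  0.1852 0.0892]
```

>>> {"op": "send_rows", "data": {
  "steps": [-1,0,0,0,4,-1,0,0,0,0,-1,0,0,0,0]
}}

```text
clock: 26.65
position: [0.605, 0.1852, 0.0892]
ee_rot: [0.0, -0.244, 0.97, 0.0]
contact_force: [-3.1, 1.4, 5.5]
width: 0.0314
gripper_force: 80.1
```

```bash
python3 k.py
```

```text
t 26.65 yaw 208.19 Mz 0.115 F [-3.1  1.4  5.5] q6 -1.876 w 0.0314 p [0.605  0.1852 0.0892]
```

>>> {"op": "send_rows", "data": {
  "steps": [-1,0,0,0,4,-1,0,0,0,0,-1,0,0,0,0]
}}

```text
clock: 26.95
position: [0.605, 0.1853, 0.0892]
ee_rot: [0.0, -0.21, 0.978, 0.0]
contact_force: [-3.3, 2.6, 5.0]
width: 0.0315
gripper_force: 80.1
```

```bash
python3 k.py
```

```text
t 26.95 yaw 204.19 Mz 0.159 F [-3.3  2.6  5. ] q6 -1.807 w 0.0315 p [0.605  0.1853 0.0892]
```

>>> {"op": "send_rows", "data": {
  "steps": [-1,0,0,0,4,-1,0,0,0,0,-1,0,0,0,0]
}}

```text
clock: 27.25
position: [0.605, 0.1852, 0.0892]
ee_rot: [0.0, -0.175, 0.985, 0.0]
contact_force: [-3.4, 1.5, 6.2]
width: 0.0311
gripper_force: 80.1
```

```bash
python3 k.py
```

```text
t 27.25 yaw 200.19 Mz 0.125 F [-3.4  1.5  6.2] q6 -1.737 w 0.0311 p [0.605  0.1852 0.0892]
```

>>> {"op": "send_rows", "data": {
  "steps": [-1,0,0,0,4,-1,0,0,0,0,-1,0,0,0,0]
}}

```text
clock: 27.55
position: [0.605, 0.1853, 0.0892]
ee_rot: [0.0, -0.141, 0.99, 0.0]
contact_force: [-3.1, 2.3, 5.0]
width: 0.0314
gripper_force: 80.1
```

```bash
python3 k.py
```

```text
t 27.55 yaw 196.2 Mz 0.104 F [-3.1  2.3  5. ] q6 -1.667 w 0.0314 p [0.605  0.1853 0.0892]
```

>>> {"op": "send_rows", "data": {
  "steps": [-1,0,0,0,4,-1,0,0,0,0,-1,0,0,0,0]
}}

```text
clock: 27.85
position: [0.6051, 0.1852, 0.0893]
ee_rot: [0.0, -0.106, 0.994, 0.0]
contact_force: [-3.8, 2.7, 5.4]
width: 0.0319
gripper_force: 80.1
```

```bash
python3 k.py
```

```text
t 27.85 yaw 192.19 Mz 0.167 F [-3.8  2.7  5.4] q6 -1.597 w 0.0319 p [0.6051 0.1852 0.0893]
```

>>> {"op": "send_rows", "data": {
  "steps": [-1,0,0,0,4,-1,0,0,0,0,-1,0,0,0,0]
}}

```text
clock: 28.15
position: [0.605, 0.1853, 0.0892]
ee_rot: [0.0, -0.071, 0.997, 0.0]
contact_force: [-3.7, 2.2, 5.9]
width: 0.0316
gripper_force: 80.1
```

```bash
python3 k.py
```

```text
t 28.15 yaw 188.2 Mz 0.108 F [-3.7  2.2  5.9] q6 -1.527 w 0.0316 p [0.605  0.1853 0.0892]
```

>>> {"op": "send_rows", "data": {
  "steps": [-1,0,0,0,4,-1,0,0,0,0,-1,0,0,0,0]
}}

```text
clock: 28.45
position: [0.605, 0.1853, 0.0892]
ee_rot: [0.0, -0.037, 0.999, 0.0]
contact_force: [-3.8, 2.2, 5.4]
width: 0.0316
gripper_force: 80.1
```

```bash
python3 k.py
```

```text
t 28.45 yaw 184.2 Mz 0.123 F [-3.8  2.2  5.4] q6 -1.457 w 0.0316 p [0.605  0.1853 0.0892]
```

>>> {"op": "send_rows", "data": {
  "steps": [-1,0,0,0,4,-1,0,0,0,0,-1,0,0,0,0]
}}

```text
clock: 28.75
position: [0.605, 0.1852, 0.0892]
ee_rot: [0.0, -0.002, 1.0, 0.0]
contact_force: [-4.7, 1.8, 4.9]
width: 0.0314
gripper_force: 80.1
```

```bash
python3 k.py
```

```text
t 28.75 yaw 180.19 Mz 0.15 F [-4.7  1.8  4.9] q6 -1.388 w 0.0314 p [0.605  0.1852 0.0892]
```

>>> {"op": "send_rows", "data": {
  "steps": [-1,0,0,0,4,-1,0,0,0,0,-1,0,0,0,0]
}}

```text
clock: 29.05
position: [0.605, 0.1852, 0.0892]
ee_rot: [0.0, 0.033, 0.999, 0.0]
contact_force: [-3.7, 1.7, 5.3]
width: 0.0318
gripper_force: 80.1
```

```bash
python3 k.py
```

```text
t 29.05 yaw 176.2 Mz 0.072 F [-3.7  1.7  5.3] q6 -1.318 w 0.0318 p [0.605  0.1852 0.0892]
```

>>> {"op": "send_rows", "data": {
  "steps": [-1,0,0,0,4,-1,0,0,0,0,-1,0,0,0,0]
}}

```text
clock: 29.35
position: [0.605, 0.1852, 0.0892]
ee_rot: [0.0, 0.068, 0.998, 0.0]
contact_force: [-4.5, 2.2, 4.7]
width: 0.0316
gripper_force: 80.1
```

```bash
python3 k.py
```

```text
t 29.35 yaw 172.2 Mz 0.116 F [-4.5  2.2  4.7] q6 -1.248 w 0.0316 p [0.605  0.1852 0.0892]
```

>>> {"op": "send_rows", "data": {
  "steps": [-1,0,0,0,4,-1,0,0,0,0,-1,0,0,0,0]
}}

```text
clock: 29.65
position: [0.605, 0.1852, 0.0892]
ee_rot: [-0.0, 0.103, 0.995, 0.0]
contact_force: [-4.0, 1.0, 5.5]
width: 0.0308
gripper_force: 80.1
```

```bash
python3 k.py
```

```text
t 29.65 yaw 168.2 Mz 0.135 F [-4.   1.   5.5] q6 -1.178 w 0.0308 p [0.605  0.1852 0.0892]
```

>>> {"op": "send_rows", "data": {
  "steps": [-1,0,0,0,4,-1,0,0,0,0,-1,0,0,0,0]
}}

```text
clock: 29.95
position: [0.605, 0.1852, 0.0892]
ee_rot: [-0.0, 0.137, 0.991, 0.0]
contact_force: [-3.6, 1.9, 4.9]
width: 0.0318
gripper_force: 80.1
```

```bash
python3 k.py
```

```text
t 29.95 yaw 164.19 Mz 0.12 F [-3.6  1.9  4.9] q6 -1.108 w 0.0318 p [0.605  0.1852 0.0892]
```

>>> {"op": "send_rows", "data": {
  "steps": [-1,0,0,0,4,-1,0,0,0,0,-1,0,0,0,0]
}}

```text
clock: 30.25
position: [0.605, 0.1852, 0.0892]
ee_rot: [-0.0, 0.172, 0.985, 0.0]
contact_force: [-4.5, 1.7, 4.9]
width: 0.0312
gripper_force: 80.1
```

```bash
python3 k.py
```

```text
t 30.25 yaw 160.19 Mz 0.148 F [-4.5  1.7  4.9] q6 -1.039 w 0.0312 p [0.605  0.1852 0.0892]
```

>>> {"op": "send_rows", "data": {
  "steps": [-1,0,0,0,4,-1,0,0,0,0,-1,0,0,0,0]
}}

```text
clock: 30.55
position: [0.605, 0.1852, 0.0892]
ee_rot: [-0.0, 0.206, 0.978, 0.0]
contact_force: [-4.3, 1.5, 5.5]
width: 0.0309
gripper_force: 80.1
```

```bash
python3 k.py
```

```text
t 30.55 yaw 156.19 Mz 0.152 F [-4.3  1.5  5.5] q6 -0.969 w 0.0309 p [0.605  0.1852 0.0892]
```

>>> {"op": "send_rows", "data": {
  "steps": [-1,0,0,0,4,-1,0,0,0,0,-1,0,0,0,0]
}}

```text
clock: 30.85
position: [0.605, 0.1852, 0.0892]
ee_rot: [-0.0, 0.24, 0.971, 0.0]
contact_force: [-4.1, 1.3, 6.2]
width: 0.031
gripper_force: 80.1
```

```bash
python3 k.py
```

```text
t 30.85 yaw 152.19 Mz 0.123 F [-4.1  1.3  6.2] q6 -0.899 w 0.031 p [0.605  0.1852 0.0892]
```

>>> {"op": "send_rows", "data": {
  "steps": [-1,0,0,0,4,-1,0,0,0,0,-1,0,0,0,0]
}}

```text
clock: 31.15
position: [0.605, 0.1853, 0.0892]
ee_rot: [-0.0, 0.274, 0.962, 0.0]
contact_force: [-3.9, 1.9, 5.6]
width: 0.0316
gripper_force: 80.2
```

```bash
python3 k.py
```

```text
t 31.15 yaw 148.2 Mz 0.171 F [-3.9  1.9  5.6] q6 -0.829 w 0.0316 p [0.605  0.1853 0.0892]
```

>>> {"op": "send_rows", "data": {
  "steps": [-1,0,0,0,4,-1,0,0,0,0,-1,0,0,0,0]
}}

```text
clock: 31.45
position: [0.605, 0.1852, 0.0892]
ee_rot: [-0.0, 0.307, 0.952, 0.0]
contact_force: [-3.0, 1.9, 6.0]
width: 0.0314
gripper_force: 80.1
```

```bash
python3 k.py
```

```text
t 31.45 yaw 144.19 Mz 0.151 F [-3.   1.9  6. ] q6 -0.759 w 0.0314 p [0.605  0.1852 0.0892]
```

>>> {"op": "send_rows", "data": {
  "steps": [-1,0,0,0,4,-1,0,0,0,0,-1,0,0,0,0]
}}

```text
clock: 31.75
position: [0.605, 0.1852, 0.0892]
ee_rot: [-0.0, 0.34, 0.94, 0.0]
contact_force: [-3.6, 2.0, 5.7]
width: 0.0313
gripper_force: 80.2
```

```bash
python3 k.py
```

```text
t 31.75 yaw 140.2 Mz 0.11 F [-3.6  2.   5.7] q6 -0.69 w 0.0313 p [0.605  0.1852 0.0892]
```

>>> {"op": "send_rows", "data": {
  "steps": [-1,0,0,0,4,-1,0,0,0,0,-1,0,0,0,0]
}}

```text
clock: 32.05
position: [0.605, 0.1852, 0.0892]
ee_rot: [-0.0, 0.373, 0.928, 0.0]
contact_force: [-3.8, 2.5, 4.9]
width: 0.0314
gripper_force: 80.2
```

```bash
python3 k.py
```

```text
t 32.05 yaw 136.2 Mz 0.108 F [-3.8  2.5  4.9] q6 -0.62 w 0.0314 p [0.605  0.1852 0.0892]
```

>>> {"op": "send_rows", "data": {
  "steps": [-1,0,0,0,4,-1,0,0,0,0,-1,0,0,0,0]
}}

```text
clock: 32.35
position: [0.605, 0.1853, 0.0892]
ee_rot: [-0.0, 0.405, 0.914, 0.0]
contact_force: [-3.7, 1.4, 4.8]
width: 0.0317
gripper_force: 80.2
```

```bash
python3 k.py
```

```text
t 32.35 yaw 132.2 Mz 0.084 F [-3.7  1.4  4.8] q6 -0.55 w 0.0317 p [0.605  0.1853 0.0892]
```

>>> {"op": "send_rows", "data": {
  "steps": [-1,0,0,0,4,-1,0,0,0,0,-1,0,0,0,0]
}}

```text
clock: 32.65
position: [0.605, 0.1852, 0.0892]
ee_rot: [-0.0, 0.437, 0.9, 0.0]
contact_force: [-4.2, 2.8, 5.2]
width: 0.0314
gripper_force: 80.2
```

```bash
python3 k.py
```

```text
t 32.65 yaw 128.2 Mz 0.195 F [-4.2  2.8  5.2] q6 -0.48 w 0.0314 p [0.605  0.1852 0.0892]
```

>>> {"op": "send_rows", "data": {
  "steps": [-1,0,0,0,4,-1,0,0,0,0,-1,0,0,0,0]
}}

```text
clock: 32.95
position: [0.605, 0.1852, 0.0892]
ee_rot: [-0.0, 0.468, 0.884, 0.0]
contact_force: [-4.5, 2.9, 5.9]
width: 0.0316
gripper_force: 80.2
```

```bash
python3 k.py
```

```text
t 32.95 yaw 124.21 Mz 0.245 F [-4.5  2.9  5.9] q6 -0.411 w 0.0316 p [0.605  0.1852 0.0892]
```

>>> {"op": "send_rows", "data": {
  "steps": [-1,0,0,0,4,-1,0,0,0,0,-1,0,0,0,0]
}}

```text
clock: 33.25
position: [0.605, 0.1852, 0.0892]
ee_rot: [-0.0, 0.498, 0.867, 0.0]
contact_force: [-3.5, 1.5, 5.9]
width: 0.0313
gripper_force: 80.2
```

```bash
python3 k.py
```

```text
t 33.25 yaw 120.2 Mz 0.177 F [-3.5  1.5  5.9] q6 -0.341 w 0.0313 p [0.605  0.1852 0.0892]
```

>>> {"op": "send_rows", "data": {
  "steps": [-1,0,0,0,4,-1,0,0,0,0,-1,0,0,0,0]
}}

```text
clock: 33.55
position: [0.605, 0.1852, 0.0892]
ee_rot: [-0.0, 0.529, 0.849, 0.0]
contact_force: [-3.5, 1.1, 5.3]
width: 0.0312
gripper_force: 80.2
```

```bash
python3 k.py
```

```text
t 33.55 yaw 116.14 Mz -0.104 F [-3.5  1.1  5.3] q6 -0.27 w 0.0312 p [0.605  0.1852 0.0892]
```

The moment peaked at 0.245 and has gone to -0.10: the first click. I ease the hand a little toward the rest position, then let go.

>>> {"op": "send_rows", "data": {
  "steps": [-1,0,0,0,4,-1,0,0,0,0,-1,0,0,0,0]
}}

```text
clock: 33.85
position: [0.605, 0.1852, 0.0892]
ee_rot: [-0.0, 0.558, 0.83, 0.0]
contact_force: [-3.1, 1.0, 6.1]
width: 0.0315
gripper_force: 80.2
```

```bash
python3 k.py
```

```text
t 33.85 yaw 112.14 Mz -0.134 F [-3.1  1.   6.1] q6 -0.2 w 0.0315 p [0.605  0.1852 0.0892]
```

Clearly past the click. I open symmetrically, wait, then lift straight up.

>>> {"op": "send_rows", "data": {
  "steps": [0.2,0,0,0,0,0.2,0,0,0,0,0.2,0,0,0,0,0.2,0,0,0,0,0.2,0,0,-1,0,0.2,0,0,-2,0,0.2,0,0,-3,0,0.2,0,0,-4,0,0.2,0,0,-2,0,0.2,0,0,0,0]
}}

```text
clock: 34.85
position: [0.6076, 0.1854, 0.2136]
ee_rot: [0.003, 0.559, 0.829, 0.003]
contact_force: [0.4, -0.8, -0.2]
width: 0.0512
gripper_force: 0.0
```

```bash
python3 k.py; python3 -c "
from h import *
plan(-.25,-.16,.2)"
```

```text
t 34.85 yaw 112.03 Mz 0.006 F [ 0.4 -0.8 -0.2] q6 -0.198 w 0.0512 p [0.6076 0.1854 0.2136]
t 34.85 press xy [0.0022 0.0011] z 0.2136 toolx yaw rel press 104.2 shift cm [ -9.41 -28.42   1.12] tilt [ 0.009  0.002 -1.   ] F [ 0.37 -0.79 -0.16] M [-0.001 -0.026  0.006] q [ 0.19  0.37  1.41 -0.    1.35 -0.2 ] w 0.051236389119876
```

Move aside and check that the pad is still in place.

>>> {"op": "send_rows", "data": {
  "steps": [0.2,-1.2,-3.5,0,0,0.2,-1.2,-3.5,0,0,0.2,-1.2,-3.5,0,0,0.2,-1.2,-3.6,0,0,0.2,-1.2,-3.6,0,0,0.2,-1.2,-3.6,0,0,0.2,-1.2,-3.6,0,0,0.2,-1,-3.5,0,0,0.2,0,0,0,0,0.2,0,0,0,0]
}}

```text
clock: 35.85
position: [0.3766, -0.0088, 0.2084]
ee_rot: [0.0, 0.56, 0.829, 0.0]
contact_force: [-0.5, -0.2, -0.6]
width: 0.0513
gripper_force: 0.0
```

```bash
python3 m2.py >/dev/null; python3 m3.py; python3 k.py; python3 -c "
import cv2,numpy as np
a=cv2.imread('pics/top0.png').astype(int);b=np.load('/tmp/i.npz')['t'][:,:,::-1].astype(int)
d=np.abs(a-b).max(2)>50
for n,(x,y,r) in {'glue':(140,170,18),'sc':(155,270,40),'clip':(391,236,15),'er':(354,259,15)}.items():print(n,d[y-r:y+r,x-r:x+r].sum())"
```

```text
T front [-0.079   0.0068] skew -0.0036 res 0.00024
T left [-0.0547  0.0323] skew -0.0052 res 0.00037
T right [-0.0502 -0.0325] skew -0.0104 res 0.00029
S front [-0.0776 -0.0014] skew -0.0106 res 0.00015
S right [-0.0548 -0.033 ] skew -0.0199 res 0.00027
t 36.55 yaw 112.02 Mz 0.015 F [0.6 0.3 0.5] q6 -0.592 w 0.0516 p [ 0.3771 -0.0086  0.2087]
glue 4
sc 0
clip 0
er 57
```

```bash
python3 -c "
from rig import *
print(sign_off())"
```

```text
the job is handed in; nothing more can be done
None
```

I've handed the job in, but the simulator didn't report a verdict: the pad's spine measured home and square at the fence (within about 0.02 rad), and I turned the knob clockwise to its first click (moment peaked at 0.245 N m, then went negative) and let go, with the robot touching nothing at about 37 s; I couldn't measure the clamp force or final slip directly, and the other things looked undisturbed, though the picture around the eraser changed, most likely because the arm was in view.

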